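# Index the pill organizer's window one hole along

## Task

The blue window of the weekly pill organizer is at its rest position: pull up its red spring knob, slide the window along its rail towards the black cup to the first hole on that side, and let the pin snap fully home there. Where that hole lies cannot be seen, so find it by feel and never force the pin hard, neither sideways nor down. Leave the other things where they stand and take the gripper off the knob when done.

Things in the scene. Friction and masses are not known exactly. Their poses are not given: they have to be found in the camera images.
- organizer: Weekly pill organizer, fixed, 240 mm long (y). Origin: centre of the underside of its aluminium rail, on the board's top; x across, y along the rail, z up. Rail: channel 28 mm wide, 30 mm high, centred on x = 0. The row of seven clear lidded compartments, 26 mm high, lies beside it at x = 20 to 64 mm.
- rail_mid (a point): Middle of the rail's top, 30 mm above the organizer's origin. Hidden inside: an index strip, the same both ways from its own middle: rest slot to 16 mm, solid to 28, first hole 28 to 36 (centre 32), solid to 60, second hole to 68, solid on. The strip's middle is fixed but up to 7.5 mm off along y. The 6 mm flat-ended pin stops at a slot end 13 mm from the strip's middle, 19 mm short of the hole.
- window (a joint): Position of the blue window slide along the rail (organizer y), m; 0 = pin over the organizer's origin, range -0.075 to 0.075. It starts with its pin down in the rest slot, where it slides (friction about 2 N; 3 to 4 N with the pin riding on the solid strip) until the pin meets a slot end. The first hole is met at 0.024 to 0.040 towards +y, or -0.024 to -0.040 towards -y.
- window_mark (a point): Centre of the top of the blue window slide's saddle, under the knob. The saddle is 34 mm (x) by 46 mm (y) and its top lies 41 mm above the organizer's origin; a blue frame 5 mm thick reaches from it over one compartment (+x).
- plunger (a joint): How far the red knob with its pin is pulled up, m: 0 = pin fully home in hole or slot, about 0.0075 = pin standing on the solid strip, clear above that, stop at 0.013. Spring pulls down 3.5 N at 0, 6.5 N at 0.0075, 8.5 N at 0.013. Let go over the solid part, the pin stands on the strip and drops in when the slide is pushed over a hole.
- knob_top (a point): Centre of the top face of the red knob, an upright cylinder 20 mm in diameter and 22 mm high (its underside 7 mm above the saddle when home), top 70 mm above the organizer's origin when home. It moves with the slide and with the plunger. Pushing the knob sideways moves the slide.
- board: Square bamboo trivet board, 320 x 320 x 18 mm, fixed; origin at the centre of its underside. Carries the organizer, cup, jar and splitter.
- cup: Matte black ceramic cup, 68 mm across, 75 mm high, loose; origin at the centre of its underside. It stands near one end of the compartments, at the organizer's +y or -y side: that side is the way to slide.
- jar: Short glass jar with an empty dosing cup in it, 64 mm across, 52 mm high, loose, at the other end; origin at the centre of its underside.
- splitter: Stainless steel pill splitter, 40 x 85 x 19 mm, loose, on the board on the rail's side (-x) of the organizer; origin at the centre of its underside.
- pill_bottle: Amber pill bottle, 44 mm across, 75 mm high, loose on the mat.
- bowl: Small blue bowl, 100 mm across, 45 mm high, loose on the mat.
- thermometer: White thermometer case, 130 x 32 x 16 mm, loose on the mat.
- tea_caddy: Copper tea caddy, 64 mm across, 90 mm high, loose on the mat.
Not all that is in view belongs to the job. There is more than one size of the cup; the job needs the smallest.

How it is judged:
On the way, in this order (a step that is already met when the one before it is completed fails the run):
1. the knob is pulled up so that the pin leaves the rest slot (value of joint plunger above 0.0065 m), for 0.1 s.
2. the pin is home in the first hole on the black cup's side (value of joint plunger below 0.002 m and ((y of cup in the frame of organizer above 0 m and value of joint window between 0.022 and 0.042 m) or (y of cup in the frame of organizer below 0 m and value of joint window between -0.042 and -0.022 m))), for 0.3 s.
At the end, for the whole second after the job is handed in: The plunger is home (pulled up less than 2 mm) with the window slide at rest 22 to 42 mm from the organizer's middle on the black cup's side, which is only possible with the pin in the first hole there (all of step 2 and velocity of joint window between -0.005 and 0.005 m/s); the robot touches nothing.
It fails at once if the pin is forced against the index strip with more than 20 N (contact force between plunger and organizer above 20 N).
It fails at once if a bystander is shifted by more than 20 mm (distance of any of cup, jar, splitter, pill_bottle, bowl, thermometer, tea_caddy from where it was at the start of the episode above 0.02 m).
It fails at once if the cup or the jar is tipped by more than 0.3 rad (angle between any of cup, jar's own z axis and vertical above 0.3 rad).
It also fails if it takes over 38 s, if anything falls off the work surface, if the arm or the gripper's body presses on something with over 40 N, if the wrist force passes 120 N, or if a joint passes its speed limit or range.

## Robot

A 7-joint arm with a two-finger parallel gripper is mounted at the origin on the work surface. World frame = base frame: x ahead of the robot, y to its left, z up, the work surface at z = 0. Lengths are in m, angles in rad, forces in N, time in s.
With the tool pointing down it reaches from about 0.4 to 0.85 m from the base axis. Payload 4.5 kg.
Tool frame: the origin (TCP) lies at the very end of the fingers, on their centre line; the grasp point (between the pads) lies 19 mm behind it (tcp_to_grasp is the z of the grasp point in the tool frame, in m); z points along the fingers, y is the line along which they close (so a half turn about z gives the same grasp; the last joint's range is limited). The gripper opens to 88 mm and grips with 3 to 60 N. Pads are 18 mm wide; open, the fingers measure 123 mm over their backs; the gripper's body (75 mm by 187 mm) begins 45 mm behind the grasp point.
Start: joints at [0.034, 0.689, -0.195, 1.565, 0.157, 0.902, -0.215], TCP at [0.625, 0, 0.239] pointing down, gripper open.
Joint ranges: [-3.01, 3.01], [-0.46, 2.08], [-1.47, 1.51], [0.13, 2.56], [-1, 4.14], [0.04, 2.09], [-2.66, 2.66]. Speed limits (rad/s): [2.57, 2.57, 3.14, 3.14, 3.14, 3.14, 3.14].

## Interface

Orientations are given as a unit quaternion [x, y, z, w].
In Python, from plant import * gives the robot as it stands. The module is installed in compiled form; this text tells all that it offers.
- The arm moves only by the shell command python3 -m jog 'ROWS' [OPENING] [FORCE]. ROWS is JSON, a list that holds one entry, the list of rows, each a list of 6 numbers: the shift along the tool's x, y, z in m, then the turn, a rotation vector about the tool's x, y, z in rad. In form: [[[dx, dy, dz, ax, ay, az], ...]]. A call has 1 to 12 rows; each row shifts and turns the commanded pose from where the row before left it, along the tool's axes as they then stand; what a row does not reach is not made up. A row lasts 1/8 s, in which the tool goes at most 62.5 mm and 10.7 degrees, less where a joint would pass 70% of its speed; a pose out of reach is approached as far as the arm can. A call with a gripper value outside its range is refused whole. OPENING is the finger opening in m, from 0 to 0.0881, set as the call begins (- or left out, the last holds). The fingers move at their own pace and stop on an object; FORCE is the grip in N (left out, the last holds). Time passes only in rows, so rows that do not move let the fingers close. It gives the time, the measured TCP pose, the force, the opening and the grip force at its end, in the units of the state.
- get_state(): the state, without advancing time (a new reading comes with each control period).
- snapshot(name): name is "scene" or "side" or "wrist"; returns a dict with "frame" (480x640x3 uint8, red, green, blue), "mtx" (3x3 intrinsics, pixels), "xyz" and "orientation" of the camera in the world; the wrist camera has in their place "mount" (4x4, takes a point from camera to tool coordinates, whose origin is the TCP and whose axes are the flange's). Camera axes: x right, y down, z forward; pixel columns grow to the right and rows downward; lengths in m; the calibration is good to about 2 mm. A picture is of the moment at which its call begins: read the wrist's pose just before it. There is no depth.
- finish_job(): hands the job in; it is judged then, once.
The state is a dict: "clock": time; "q": joint angles; "qd": joint speeds; "joint_torque": joint torques, N m; "tool_pos": TCP position; "eef_rot": TCP orientation; "contact_force": force on the tool from outside, world axes, zero at the start; "moment": the same for the moment, N m; "opening": opening from 0.0 (shut) to 1.0 (fully open); "finger_force": force on a finger pad.
Only numpy, scipy, OpenCV 4.12 (cv2) and the standard library are available. Lean on these libraries where they do the work, as an engineer would, in place of code of your own. Each camera call takes 0.05 s, during which the arm holds its last target. There are 200 camera calls.

## Working session

There is one attempt and no reset: what is moved stays moved. The work goes in short steps, Python scripts to look and compute and a shell command to move; the robot and the scene stay as the last step left them, time stands still between calls to the robot, and variables do not carry over. Pictures are saved under pics/ and viewed, at most 10 in all, crops included, and the job is handed in when it is done.

```bash
mkdir -p pics
python3 - <<'E'
from plant import *
import cv2,numpy as np,pickle
s=get_state(); print({k:np.round(v,3) for k,v in s.items()})
d={}
for n in("scene","side","wrist"):
    r=snapshot(n); d[n]=r; cv2.imwrite(f"pics/{n}0.png",r["frame"][:,:,::-1])
    print(n,{k:np.round(v,4).tolist() for k,v in r.items() if k!="frame"})
pickle.dump((s,d),open("d0.pkl","wb"))
E
```

```text
{'clock': np.float64(0.0), 'q': array([ 0.034,  0.69 , -0.195,  1.566,  0.157,  0.902, -0.215]), 'qd': array([-0.   ,  0.001, -0.001, -0.001,  0.   , -0.001,  0.001]), 'joint_torque': array([ 0.0000e+00, -5.2757e+01, -1.2670e+00, -1.5343e+01, -5.3000e-02,
        7.0000e-03,  0.0000e+00]), 'tool_pos': array([ 0.624, -0.   ,  0.238]), 'eef_rot': array([ 0.707,  0.707, -0.001, -0.001]), 'contact_force': array([-0.28 , -0.261,  0.425]), 'moment': array([ 0.018, -0.016,  0.011]), 'finger_force': np.float64(0.0), 'opening': np.float64(1.002)}
scene {'mtx': [[536.79, 0.0, 306.1596], [0.0, 536.79, 242.4813], [0.0, 0.0, 1.0]], 'xyz': [1.5136, 0.3505, 0.8778], 'orientation': [0.4987, 0.7519, -0.3572, -0.2416]}
side {'mtx': [[454.9112, 0.0, 318.891], [0.0, 454.9112, 245.7843], [0.0, 0.0, 1.0]], 'xyz': [0.1435, -0.9016, 0.7896], 'orientation': [0.8578, -0.2188, 0.1028, -0.4536]}
wrist {'mtx': [[429.5498, 0.0, 320.9261], [0.0, 429.5498, 234.9824], [0.0, 0.0, 1.0]], 'mount': [[-0.0003, -0.9497, -0.3133, 0.0792], [1.0, -0.0002, -0.0003, -0.0004], [0.0002, -0.3133, 0.9497, -0.1462], [0.0, 0.0, 0.0, 1.0]]}
```

View pics/scene0.png

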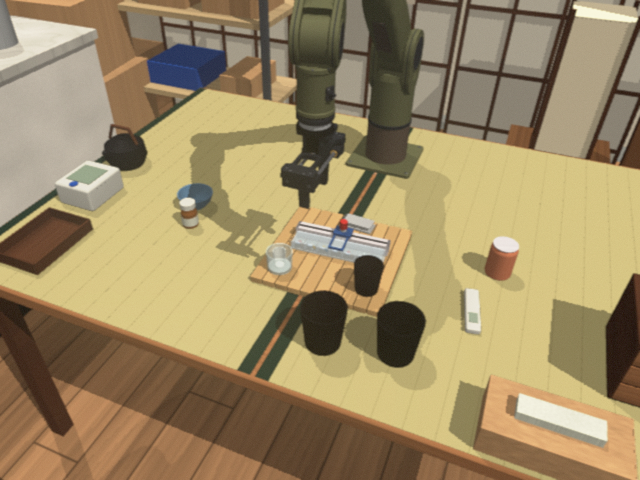

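View pics/side0.png

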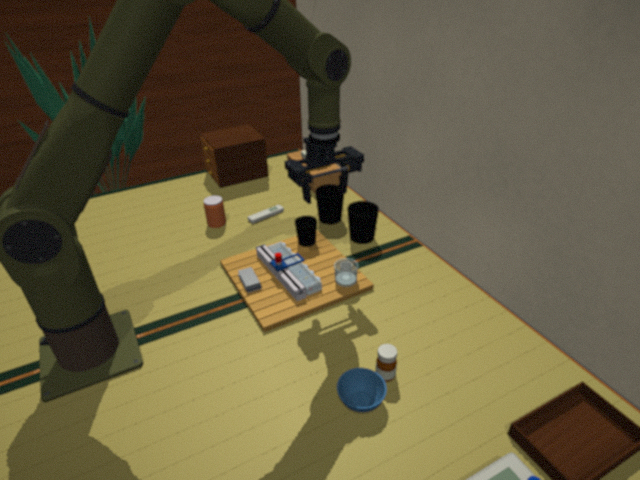

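View pics/wrist0.png

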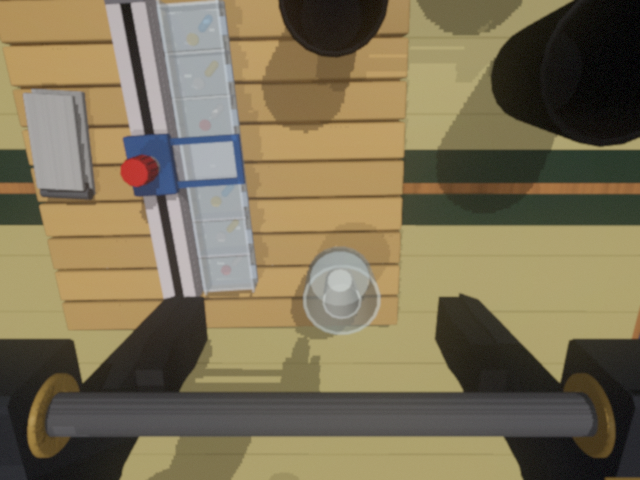

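The wrist view shows the red knob at (139,171) on the blue saddle, with the rail running from (130,0) to (182,295). The compartments are to its right. The small black cup is at the top (333,20), on the +y side, and the jar is at the bottom (342,290). Scene and side views agree that the small cup is on the board, and the larger cups stand off it.

```bash
cat > h.py <<'E'
import numpy as np,cv2
from scipy.spatial.transform import Rotation as R
def ray(r,px,s=None):
    d=np.linalg.solve(r["mtx"],np.array([px[0],px[1],1.0]))
    if "mount" in r:
        M=np.array(r["mount"]);Q=R.from_quat(s["eef_rot"]).as_matrix()
        return Q@M[:3,3]+s["tool_pos"],Q@M[:3,:3]@d
    return np.array(r["xyz"]),R.from_quat(r["orientation"]).as_matrix()@d
def onz(r,px,z,s=None):
    o,d=ray(r,px,s);return o+d*(z-o[2])/d[2]
def red(f,top=False):
    h=cv2.cvtColor(f,cv2.COLOR_RGB2HSV);m=(((h[...,0]<6)|(h[...,0]>174))&(h[...,1]>170)&(h[...,2]>90)).astype(np.uint8)
    n,l,st,c=cv2.connectedComponentsWithStats(m)
    return m,l,st,c
E
python3 - <<'E'
from h import *
import pickle
s,d=pickle.load(open("d0.pkl","rb"))
for n in d:
    m,l,st,c=red(d[n]["frame"])
    for i in range(1,len(st)):
        if st[i,4]>15: print(n,st[i],c[i].round(1))
w=d["wrist"]; f=w["frame"]
# dark slot: per row, dark pixels between col 100 and 200
P=[]
g=f.max(2)
for v in list(range(5,120,5))+list(range(205,290,5)):
    u0=int(118+ (v)*0.185)
    u=np.where(g[v,u0-12:u0+25]<60)[0]
    if len(u)>3: P.append(onz(w,(u.mean()+u0-12,v),0.045,s)[:2])
P=np.array(P); vx,vy,x0,y0=cv2.fitLine(P.astype(np.float32),cv2.DIST_HUBER,0,.01,.01).ravel()
print("rail",vx,vy,x0,y0,len(P),np.degrees(np.arctan2(-vx,vy)), "ends",P[0],P[-1], "resid",np.abs((P[:,0]-x0)*vy-(P[:,1]-y0)*vx).max())
for z in (.066,.088): print("knob mean z",z,onz(w,(139,171),z,s))
hsv=cv2.cvtColor(f,cv2.COLOR_RGB2HSV);print(hsv[165:178:4,122:160:4,2])
# triangulate scene/side red
def tri(a,b):
    (o,u),(p,v)=a,b;A=np.c_[u,-v];t=np.linalg.lstsq(A,p-o,rcond=None)[0];return (o+u*t[0]+p+v*t[1])/2,np.linalg.norm(o+u*t[0]-p-v*t[1])
def big(n,box):
    m,l,st,c=red(d[n]["frame"]);k=[i for i in range(1,len(st)) if st[i,4]>5 and box[0]<c[i][0]<box[1] and box[2]<c[i][1]<box[3]]
    return c[max(k,key=lambda i:st[i,4])]
print("tri",tri(ray(d["scene"],big("scene",(320,370,200,240))),ray(d["side"],big("side",(260,300,240,280)))))
for px in((333,20),): print("cup top",onz(w,px,.09,s))
E
```

```text
scene [340 220   7   9  35] [343.3 222.9]
side [276 253   5   6  24] [278.1 255.5]
wrist [121 156  28  30 618] [134.7 171.2]
rail 0.06520239 -0.99787205 0.4897904 0.0656641 32 -176.26152 ends [0.4849765 0.1384593] [ 0.4982734  -0.06430607] resid 0.0005460601613786501
knob mean z 0.066 [0.48818245 0.02427281 0.066     ]
knob mean z 0.088 [0.49758909 0.02807099 0.088     ]
[[171 187 187 189 189 188 124 117 118 103]
 [185 186 187 188 188 189 159 105  85  87]
 [185 186 187 188 188 188 183  98  95  84]
 [181 187 187 187 188 188 175  90  80 103]]
tri (array([0.49500887, 0.02928119, 0.08116775]), np.float64(0.0024408698328138474))
cup top [0.63107215 0.12221065 0.09      ]
```

```bash
python3 -m jog '[[[0.007,-0.0325,0.022,0,0,0],[0.007,-0.0325,0.022,0,0,0],[0.007,-0.0325,0.022,0,0,0],[0.007,-0.0325,0.022,0,0,0],[0,0,0,0,0,0.167],[0,0,0,0,0,0.167],[0,0,0,0,0,0.167],[0,0,0,0,0,0.167],[0,0,0,0,0,0.167],[0,0,0,0,0,0.167],[0,0,0,0,0,0.167],[0,0,0,0,0,0.167]]]' 0.05
python3 -m jog '[[[0,0,0,0,0,0.169],[0,0,0,0,0,0],[0,0,0,0,0,0]]]'
python3 - <<'E'
from plant import *
from h import *
s=get_state();r=snapshot("wrist");f=r["frame"];cv2.imwrite("pics/w1.png",f[:,:,::-1])
m,l,st,c=red(f)
for i in range(1,len(st)):
    if st[i,4]>50: print(st[i],c[i],onz(r,c[i],.088,s))
print(s["tool_pos"],R.from_quat(s["eef_rot"]).as_matrix().round(3),s["contact_force"])
E
```

```text
clock: 1.65
tool_pos: [0.495, 0.0282, 0.1506]
eef_rot: [0.993, 0.115, -0.0, -0.0]
contact_force: [-0.5, 0.9, 0.0]
opening: 0.565
finger_force: 0.0
clock: 2.02
tool_pos: [0.495, 0.0281, 0.1507]
eef_rot: [0.999, 0.034, -0.0, -0.0]
contact_force: [-0.3, 0.5, -0.2]
opening: 0.565
finger_force: 0.0
[301 241  37  35 965] [318.60932642 258.08393782] [0.49436321 0.02705865 0.088     ]
[0.49497214 0.02812583 0.15066157] [[ 0.998  0.069 -0.   ]
 [ 0.069 -0.998  0.   ]
 [-0.    -0.    -1.   ]] [-0.2713987   0.48664478 -0.23322007]
```

View pics/w1.png

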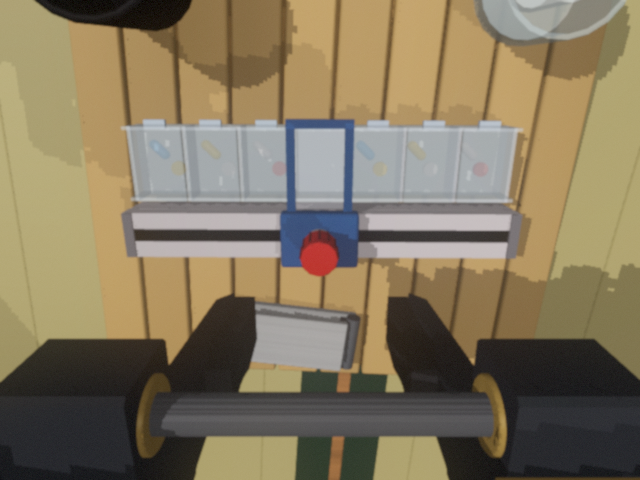

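The view shows the knob top at (319,258), centred between the fingers. The rail is level in the image, the cup is at upper left (+y) and the saddle sits close to mid-rail. I'll descend and grip.

```bash
python3 -m jog '[[[-0.0005,0.001,0.025,0,0,0],[0,0,0.025,0,0,0],[0,0,0.02,0,0,0],[0,0,0.01,0,0,0],[0,0,0.007,0,0,0],[0,0,0,0,0,0]]]'
python3 -m jog '[[[0,0,0,0,0,0],[0,0,0,0,0,0],[0,0,0,0,0,0],[0,0,0,0,0,0],[0,0,0,0,0,0],[0,0,0,0,0,0]]]' 0.012 25
```

```text
clock: 2.82
tool_pos: [0.4946, 0.027, 0.0637]
eef_rot: [0.999, 0.033, -0.0, -0.0]
contact_force: [-0.4, -0.2, -0.1]
opening: 0.568
finger_force: 0.0
clock: 3.58
tool_pos: [0.4948, 0.0273, 0.064]
eef_rot: [0.999, 0.033, 0.0, -0.0]
contact_force: [-0.9, 1.4, 4.6]
opening: 0.214
finger_force: 25.0
```

```bash
python3 -m jog '[[[0,0,-0.003,0,0,0],[0,0,-0.003,0,0,0],[0,0,-0.003,0,0,0],[0,0,-0.0015,0,0,0],[0,0,0,0,0,0],[0,0,0,0,0,0]]]'
```

```text
clock: 4.32
tool_pos: [0.4947, 0.027, 0.0741]
eef_rot: [0.999, 0.033, 0.0, 0.0]
contact_force: [2.0, 0.6, -7.0]
opening: 0.22
finger_force: 25.0
```

Lifted, with the spring load felt (7 N). Next I'll let the pin back into the rest slot and feel for the slot end towards the cup. That gives the hole, which is 19 mm further on.

```bash
cat > chk.py <<'E'
# guard: prints state along the rail, exits 1 when the lateral force passes the limit
import sys,numpy as np
from plant import get_state
s=get_state();u=np.array([-.0652,.998,0]);f=s["contact_force"]@u;p=s["tool_pos"]@u
print("y %.4f z %.4f Fy %.1f Fz %.1f t %.2f"%(p,s["tool_pos"][2],f,s["contact_force"][2],s["clock"]))
sys.exit(abs(f)>float(sys.argv[1]))
E
python3 chk.py 9
python3 -m jog '[[[0,0,0.003,0,0,0],[0,0,0.003,0,0,0],[0,0,0.002,0,0,0],[0,0,0,0,0,0]]]' >/dev/null; python3 chk.py 9
python3 -m jog '[[[0,-0.0005,0,0,0,0],[0,-0.0005,0,0,0,0]]]' >/dev/null; python3 chk.py 5 &&
python3 -m jog '[[[0,-0.0005,0,0,0,0],[0,-0.0005,0,0,0,0]]]' >/dev/null; python3 chk.py 5 &&
python3 -m jog '[[[0,-0.0005,0,0,0,0],[0,-0.0005,0,0,0,0]]]' >/dev/null; python3 chk.py 5
```

```text
y -0.0053 z 0.0741 Fy 0.5 Fz -7.0 t 4.33
y -0.0054 z 0.0662 Fy 1.1 Fz -4.3 t 4.83
y -0.0051 z 0.0664 Fy -1.3 Fz -4.5 t 5.08
y -0.0051 z 0.0664 Fy -1.3 Fz -4.5 t 5.08
y -0.0051 z 0.0664 Fy -1.3 Fz -4.5 t 5.08False
False
False
False
False
```

```bash
sed -i 's/sys.exit(abs(f)>float(sys.argv\[1\]))/sys.exit(int(abs(f)>float(sys.argv[1])))/' chk.py; exec >out.txt; set -e
python3 -m jog '[[[0,-0.0005,0,0,0,0],[0,-0.0005,0,0,0,0]]]' >/dev/null; python3 chk.py 5
python3 -m jog '[[[0,-0.0005,0,0,0,0],[0,-0.0005,0,0,0,0]]]' >/dev/null; python3 chk.py 5
python3 -m jog '[[[0,-0.0005,0,0,0,0],[0,-0.0005,0,0,0,0]]]' >/dev/null; python3 chk.py 5
python3 -m jog '[[[0,-0.0005,0,0,0,0],[0,-0.0005,0,0,0,0]]]' >/dev/null; python3 chk.py 5
cat out.txt
```

```text
y -0.0036 z 0.0663 Fy -1.1 Fz -4.6 t 5.33
y -0.0023 z 0.0663 Fy -1.1 Fz -3.5 t 5.58
y -0.0013 z 0.0663 Fy -1.3 Fz -3.5 t 5.83
y -0.0003 z 0.0662 Fy -1.0 Fz -3.6 t 6.08
```

```bash
exec >out.txt; set -e
python3 -m jog '[[[0,-0.0005,0,0,0,0],[0,-0.0005,0,0,0,0]]]' >/dev/null; python3 chk.py 4
python3 -m jog '[[[0,-0.0005,0,0,0,0],[0,-0.0005,0,0,0,0]]]' >/dev/null; python3 chk.py 4
python3 -m jog '[[[0,-0.0005,0,0,0,0],[0,-0.0005,0,0,0,0]]]' >/dev/null; python3 chk.py 4
python3 -m jog '[[[0,-0.0005,0,0,0,0],[0,-0.0005,0,0,0,0]]]' >/dev/null; python3 chk.py 4
python3 -m jog '[[[0,-0.0005,0,0,0,0],[0,-0.0005,0,0,0,0]]]' >/dev/null; python3 chk.py 4
python3 -m jog '[[[0,-0.0005,0,0,0,0],[0,-0.0005,0,0,0,0]]]' >/dev/null; python3 chk.py 4
python3 -m jog '[[[0,-0.0005,0,0,0,0],[0,-0.0005,0,0,0,0]]]' >/dev/null; python3 chk.py 4
python3 -m jog '[[[0,-0.0005,0,0,0,0],[0,-0.0005,0,0,0,0]]]' >/dev/null; python3 chk.py 4
python3 -m jog '[[[0,-0.0005,0,0,0,0],[0,-0.0005,0,0,0,0]]]' >/dev/null; python3 chk.py 4
python3 -m jog '[[[0,-0.0005,0,0,0,0],[0,-0.0005,0,0,0,0]]]' >/dev/null; python3 chk.py 4
cat out.txt
```

```text
y 0.0007 z 0.0662 Fy -1.7 Fz -4.4 t 6.33
y 0.0017 z 0.0662 Fy -1.7 Fz -4.1 t 6.58
y 0.0027 z 0.0662 Fy -1.5 Fz -5.6 t 6.83
y 0.0037 z 0.0662 Fy -0.7 Fz -3.3 t 7.08
y 0.0047 z 0.0663 Fy -1.6 Fz -4.1 t 7.33
y 0.0057 z 0.0662 Fy -1.5 Fz -4.7 t 7.58
y 0.0067 z 0.0663 Fy -1.7 Fz -4.8 t 7.83
y 0.0078 z 0.0662 Fy -1.0 Fz -4.4 t 8.07
y 0.0087 z 0.0662 Fy -1.0 Fz -4.4 t 8.32
y 0.0097 z 0.0662 Fy -1.3 Fz -3.8 t 8.57
```

```bash
exec >out.txt; set -e
python3 -m jog '[[[0,-0.0005,0,0,0,0],[0,-0.0005,0,0,0,0]]]' >/dev/null; python3 chk.py 4
python3 -m jog '[[[0,-0.0005,0,0,0,0],[0,-0.0005,0,0,0,0]]]' >/dev/null; python3 chk.py 4
python3 -m jog '[[[0,-0.0005,0,0,0,0],[0,-0.0005,0,0,0,0]]]' >/dev/null; python3 chk.py 4
python3 -m jog '[[[0,-0.0005,0,0,0,0],[0,-0.0005,0,0,0,0]]]' >/dev/null; python3 chk.py 4
python3 -m jog '[[[0,-0.0005,0,0,0,0],[0,-0.0005,0,0,0,0]]]' >/dev/null; python3 chk.py 4
python3 -m jog '[[[0,-0.0005,0,0,0,0],[0,-0.0005,0,0,0,0]]]' >/dev/null; python3 chk.py 4
python3 -m jog '[[[0,-0.0005,0,0,0,0],[0,-0.0005,0,0,0,0]]]' >/dev/null; python3 chk.py 4
cat out.txt
```

```text
y 0.0107 z 0.0662 Fy -0.7 Fz -3.9 t 8.82
y 0.0117 z 0.0662 Fy -1.1 Fz -4.8 t 9.07
y 0.0127 z 0.0663 Fy -2.3 Fz -3.1 t 9.32
y 0.0137 z 0.0662 Fy -1.3 Fz -4.7 t 9.57
y 0.0147 z 0.0662 Fy -1.6 Fz -4.8 t 9.82
y 0.0153 z 0.0663 Fy -3.0 Fz -3.7 t 10.07
y 0.0156 z 0.0663 Fy -5.4 Fz -4.7 t 10.32
```

The slot end is felt at y' = 0.0153, so the hole centre should be near y' = 0.0343. I'll ease off, lift, slide 16 mm, lower to just above the strip and release into a loose cage.

```bash
python3 -m jog '[[[0,0.001,0,0,0,0],[0,0,-0.003,0,0,0],[0,0,-0.003,0,0,0],[0,0,-0.002,0,0,0],[0,0,0,0,0,0]]]' >/dev/null; python3 chk.py 6 && python3 -m jog '[[[0,-0.002,0,0,0,0],[0,-0.002,0,0,0,0],[0,-0.002,0,0,0,0],[0,-0.002,0,0,0,0],[0,0,0,0,0,0]]]' >/dev/null; python3 chk.py 6 && python3 -m jog '[[[0,-0.002,0,0,0,0],[0,-0.002,0,0,0,0],[0,-0.002,0,0,0,0],[0,-0.002,0,0,0,0],[0,0,0,0,0,0],[0,0,0,0,0,0]]]' >/dev/null; python3 chk.py 6
```

```text
y 0.0164 z 0.0743 Fy -1.1 Fz -8.1 t 10.95
y 0.0242 z 0.0742 Fy -0.0 Fz -7.5 t 11.57
y 0.0321 z 0.0742 Fy 0.3 Fz -7.8 t 12.32
```

```bash
for i in 1; do python3 -m jog '[[[0,0,0.001,0,0,0],[0,0,0.001,0,0,0],[0,0,0,0,0,0]]]' >/dev/null; python3 chk.py 6;  python3 -m jog '[[[0,0,0.001,0,0,0],[0,0,0,0,0,0]]]' >/dev/null; python3 chk.py 6; done
```

```text
y 0.0321 z 0.0722 Fy 1.4 Fz -7.0 t 12.70
y 0.0319 z 0.0713 Fy 2.0 Fz -6.5 t 12.95
```

```bash
python3 -m jog '[[[0,0,0,0,0,0],[0,0,0,0,0,0],[0,0,0,0,0,0]]]' 0.026 >/dev/null; python3 chk.py 6
python3 - <<'E'
from plant import *
from h import *
s=get_state();r=snapshot("side");cv2.imwrite("pics/s2.png",cv2.resize(r["frame"][210:310,220:350,::-1],None,fx=5,fy=5,interpolation=cv2.INTER_CUBIC))
r=snapshot("wrist");cv2.imwrite("pics/w2.png",r["frame"][:,:,::-1]);m,l,st,c=red(r["frame"])
for i in range(1,len(st)):
    if st[i,4]>50: print(st[i],c[i],[onz(r,c[i],z,s).round(4) for z in(.088,.0955)])
print(s["opening"]*.0881,s["tool_pos"])
E
```

```text
y 0.0314 z 0.0714 Fy 0.1 Fz -0.3 t 13.32
[ 290  292   57   72 2768] [317.65317919 331.20592486] [array([0.495 , 0.0627, 0.088 ]), array([0.4995, 0.063 , 0.0955])]
0.025743270799685265 [0.49155581 0.06359695 0.07137993]
```

View pics/w2.png

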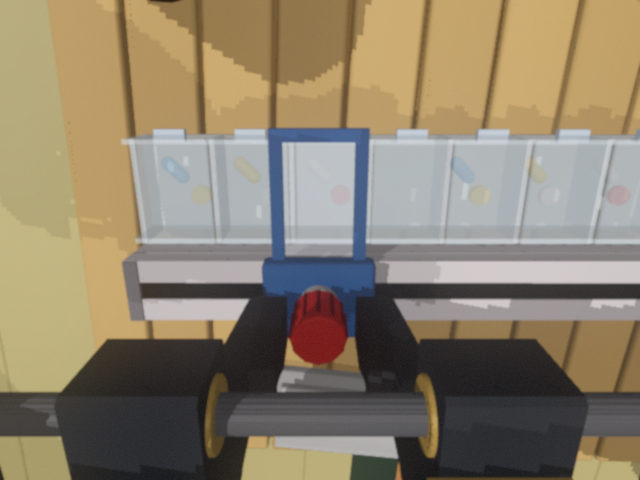

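The pin stands on the strip: the knob is still raised, with the grey stem visible at (318,292), and the fingers are loosely around it. Now I'll push gently, watching the force and the knob's apparent size for the drop.

```bash
cat > c2.py <<'E'
from plant import snapshot
from h import red
m,l,st,c=red(snapshot("wrist")["frame"]);i=st[1:,4].argmax()+1;print("  red",st[i],c[i].round(1))
E
exec >out.txt; set -e
python3 -m jog '[[[0,-0.0005,0,0,0,0],[0,-0.0005,0,0,0,0],[0,-0.0005,0,0,0,0],[0,-0.0005,0,0,0,0]]]' >/dev/null; python3 chk.py 6; python3 c2.py
python3 -m jog '[[[0,-0.0005,0,0,0,0],[0,-0.0005,0,0,0,0]]]' >/dev/null; python3 chk.py 6; python3 c2.py
python3 -m jog '[[[0,-0.0005,0,0,0,0],[0,-0.0005,0,0,0,0]]]' >/dev/null; python3 chk.py 6; python3 c2.py
python3 -m jog '[[[0,-0.0005,0,0,0,0]]]' >/dev/null; python3 chk.py 6; python3 c2.py
python3 -m jog '[[[0,-0.0005,0,0,0,0]]]' >/dev/null; python3 chk.py 6; python3 c2.py
cat out.txt
```

```text
y 0.0338 z 0.0712 Fy 0.3 Fz -0.0 t 13.93
  red [ 297  293   56   73 2744] [324.1 332.8]
y 0.0347 z 0.0712 Fy 0.3 Fz -0.0 t 14.22
  red [ 299  294   57   72 2696] [327.  333.5]
y 0.0357 z 0.0712 Fy -0.2 Fz 0.1 t 14.53
  red [ 302  293   56   73 2704] [329.4 333.4]
y 0.0358 z 0.0712 Fy -0.8 Fz -0.5 t 14.70
  red [ 302  293   56   73 2684] [329.4 333.5]
y 0.0364 z 0.0712 Fy -2.0 Fz -1.1 t 14.88
  red [ 302  293   56   73 2716] [329.4 333.2]
```

```bash
exec >out.txt; set -e
python3 -m jog '[[[0,-0.0005,0,0,0,0]]]' >/dev/null; python3 chk.py 5.5; python3 c2.py
python3 -m jog '[[[0,-0.0005,0,0,0,0]]]' >/dev/null; python3 chk.py 5.5; python3 c2.py
python3 -m jog '[[[0,-0.0005,0,0,0,0]]]' >/dev/null; python3 chk.py 5.5; python3 c2.py
python3 -m jog '[[[0,-0.0005,0,0,0,0]]]' >/dev/null; python3 chk.py 5.5; python3 c2.py
python3 -m jog '[[[0,-0.0005,0,0,0,0]]]' >/dev/null; python3 chk.py 5.5; python3 c2.py
python3 -m jog '[[[0,-0.0005,0,0,0,0]]]' >/dev/null; python3 chk.py 5.5; python3 c2.py
cat out.txt
```

```text
y 0.0371 z 0.0712 Fy -1.3 Fz 0.3 t 15.05
  red [ 302  293   56   73 2669] [329.6 333.7]
y 0.0377 z 0.0712 Fy -1.7 Fz -0.2 t 15.22
  red [ 302  293   56   73 2687] [329.5 333.5]
y 0.0382 z 0.0712 Fy -1.5 Fz 0.3 t 15.40
  red [ 303  293   55   73 2698] [329.5 333.4]
y 0.0384 z 0.0713 Fy -2.0 Fz -0.0 t 15.57
  red [ 303  293   56   73 2695] [329.7 333.5]
y 0.0386 z 0.0712 Fy -2.5 Fz 0.4 t 15.75
  red [ 303  293   56   73 2704] [329.9 333.4]
y 0.0387 z 0.0713 Fy -5.4 Fz 0.6 t 15.93
  red [ 303  293   56   73 2725] [330.3 333.2]
```

The knob's apparent width (56 px) and lower edge (row 364) match the home height. It also sits at y' = 0.034–0.036 with about 2–3 mm of play, then meets a stop, so the pin is probably already in the hole. I'll release, back off and verify.

```bash
python3 -m jog '[[[0,0.003,0,0,0,0],[0,0,0,0,0,0],[0,0,0,0,0,0],[0,0,0,0,0,0]]]' 0.05 >/dev/null; python3 chk.py 6
python3 -m jog '[[[0,0,-0.02,0,0,0],[0,0,-0.03,0,0,0],[0,0,-0.03,0,0,0],[0,0,0,0,0,0],[0,0,0,0,0,0]]]' >/dev/null
python3 - <<'E'
from plant import *
from h import *
s=get_state();r=snapshot("wrist");cv2.imwrite("pics/w3.png",r["frame"][:,:,::-1])
m,l,st,c=red(r["frame"]);i=st[1:,4].argmax()+1;print(st[i],c[i],[onz(r,c[i],z,s).round(4) for z in(.088,.0955)])
print(s["tool_pos"],s["contact_force"],s["clock"])
E
```

```text
y 0.0371 z 0.0712 Fy 0.9 Fz 0.1 t 16.48
[306 239  37  35 987] [324.08915907 256.17730496] [array([0.492 , 0.0653, 0.088 ]), array([0.4949, 0.0656, 0.0955])]
[0.49138538 0.06915147 0.15070596] [ 0.07270507 -0.18832981 -0.23328163] 17.1
```

View pics/w3.png

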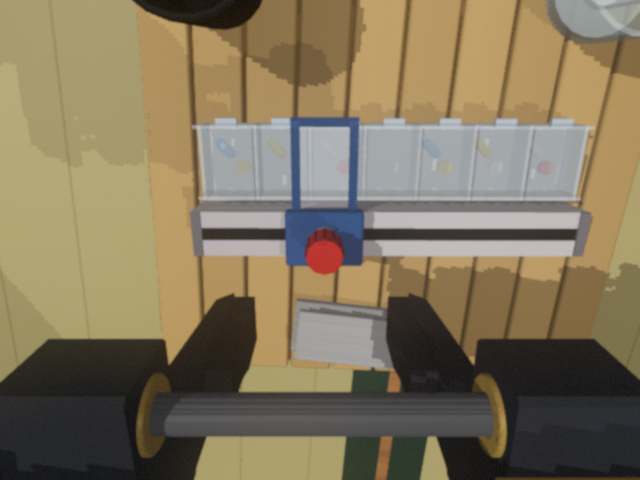

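The knob measures 37x35 px at (324,256), the same as when home at this tool height, and lies on the home-height line. The window is about 39–41 mm towards the cup, which only the first hole allows. The cup, jar and splitter look undisturbed.

```bash
python3 -c "
from plant import *
print(finish_job())"
```

```text
the job is handed in; nothing more can be done
None
```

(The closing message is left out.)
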